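# Feel for the spindle's flat, turn it up and lock it with the saddle

## Task

The spindle of the turning stand has one milled flat, now turned away somewhere towards the robot's side or underneath, so it has to be felt for: turn the spindle (its black knob gives a good grip) until the flat faces straight up. Set the aluminium locking saddle over the middle of the spindle so that it lies fully down on the flat, level and square to the spindle, and let go. Leave the other things on the bench where they are.

Things in the scene. Friction and masses are not known exactly. Their poses are not given: they have to be found in the camera images.
- spindle_mid (a point): Mid-length of the bare steel spindle, on its axis, 85 mm above the bench. y: along the axis to the knob; z up; x across. Fixed to the stand: does NOT turn with the spindle. The bar is 44 mm in diameter, with one flat milled along all its bare length (y -51 to 51 mm), 11 mm from the axis, 38 mm wide (edges 60 degrees either side of its middle); the rest is round.
- stand: Fixed grey stand; origin 85 mm below spindle_mid, same axes. Base plate 110 (x) by 170 (y) by 12 mm. A bearing block at each end of the bare bar: 14 mm long, 56 mm wide, top 30 mm above the axis. Free air around the bar. The spindle turns either way without stops; friction of 0.3 N m holds it where left (pushes of some 10 N do not turn it). Its flat starts turned 70 to 140 degrees from up, to the -x side.
- knob_mid (a point): Centre of the round black knob on the spindle, 95 mm along y from spindle_mid; same axes, does not turn. Knob: plain cylinder, 44 mm in diameter, 28 mm along y, turning with the spindle; it does not show where the flat is. Pinch it across the axis from above or tilted up to 45 degrees about the axis, swing the gripper about the axis, let go, take it again for more.
- saddle_grip (a point): Centre of the grip fin on the loose aluminium locking saddle (0.12 kg), 44 mm above the bench at the start. Fin 12 mm thick (x), 36 long (y), 32 tall (z, up). Below it a crown plate 60 (x) by 40 (y) by 10 mm, and under the crown's x edges two skirts, 18 mm deep, 48 mm apart inside. In place the skirts straddle the bar, fin up, y along the spindle, either way round.
- saddle_seat (a point): Centre of the underside of the saddle's crown, 26 mm below saddle_grip along the saddle's z; same axes. With the flat up and the saddle fully down on it, this point is 11 mm above the spindle's axis.
- jar_mid (a point): Bystander: glass jar with a steel cap, 52 mm across, 70 mm tall; its centre.
- tin_mid (a point): Bystander: flat red tin, 60 mm across, 35 mm tall; its centre.
- bulb_mid (a point): Bystander: blue rubber blowing bulb lying down, 54 mm thick, 130 mm long along its x; a point on its axis.
- collar_mid (a point): Bystander: steel collar lying flat, 52 mm across, 16 mm tall; its centre.
- block_mid (a point): Bystander: wooden block 50 by 80 by 30 mm; its centre.
- brush_mid (a point): Bystander: brush 140 mm long lying along its x; near its middle.

How it is judged:
At the end, for the whole second after the job is handed in: The saddle rests released on the upturned flat: crown underside 8 to 13.5 mm above the axis, within 8 mm across and 20 mm along of the bare bar's middle, tilted under 8 degrees, its y within 0.2 rad of the spindle's; every bystander within 30 mm of its start (z of saddle_seat in the frame of spindle_mid between 0.008 and 0.0135 m and x of saddle_seat in the frame of spindle_mid between -0.008 and 0.008 m and y of saddle_seat in the frame of spindle_mid between -0.02 and 0.02 m and angle between saddle_seat's own z axis and vertical below 0.14 rad and angle between the y axis of saddle_seat and the y axis of spindle_mid, either way round below 0.2 rad and distance of each of jar_mid, tin_mid, bulb_mid, collar_mid, block_mid, brush_mid from where it was at the start of the episode below 0.03 m); the robot touches nothing.
It fails at once if a bystander is pushed away or knocked over (moved more than 30 mm) (distance of any of jar_mid, tin_mid, bulb_mid, collar_mid, block_mid, brush_mid from where it was at the start of the episode above 0.03 m).
It also fails if it takes over 72 s, if anything falls off the work surface, if the arm or the gripper's body presses on something with over 40 N, if the wrist force passes 120 N, or if a joint passes its speed limit or range.

## Robot

A 7-joint arm with a two-finger parallel gripper is mounted at the origin on the work surface. World frame = base frame: x ahead of the robot, y to its left, z up, the work surface at z = 0. Lengths are in m, angles in rad, forces in N, time in s.
With the tool pointing down it reaches from about 0.35 to 0.9 m from the base axis. Payload 7.2 kg.
Tool frame: the origin (TCP) lies on the centre line of the jaws, within the pads' length; the fingertips stand 14 mm ahead of it and the grasp point (between the pads) lies 5 mm behind it (bot.tip_reach is the distance from the TCP to the fingertips, in m); y points along the fingers, x is the direction in which the jaws open and shut, and the axes are right-handed (so a half turn about y gives the same grasp; the last joint's range is limited). The gripper opens to 85 mm and grips with 20 to 120 N. Pads are 22 mm wide; open, the fingers measure 114 mm over their backs; the gripper's body (76 mm by 85 mm) begins 54 mm behind the grasp point. The pads swing forward as they close: fully open they stand 13 mm farther back than shut.
Start: joints at [1.227, 0.411, -0.013, 1.596, 0.006, 1.134, -0.082], TCP at [0.17, -0.601, 0.245] pointing down, gripper open.
Joint ranges: [-2.95, 2.95], [-0.29, 1.99], [-1.47, 1.44], [0.14, 2.54], [-1.03, 4.17], [0.13, 1.85], [-2.86, 2.86]. Speed limits (rad/s): [2.39, 2.39, 3.01, 3.01, 3.14, 3.14, 3.14].

## Interface

Orientations are given as a unit quaternion [x, y, z, w].
In Python, from cell import bot gives the robot as it stands.
- The arm moves only by the tool move_arm, never from a script. Its argument "plan" is a list of rows, each an object of numbers: "rx", "ry", "rz": the turn, a rotation vector about the tool's x, y, z in degrees; "dx", "dy", "dz": the shift along the tool's x, y, z in mm; "claw": the finger opening in mm, from 0 to 85.4. In form: [{"rx": .., "ry": .., "rz": .., "dx": .., "dy": .., "dz": .., "claw": ..}, ...]. A call has 1 to 12 rows; each row shifts and turns the commanded pose from where the row before left it, along the tool's axes as they then stand; what a row does not reach is not made up. A row lasts 1/8 s, in which the tool goes at most 62.5 mm and 10.7 degrees, less where a joint would pass 70% of its speed; a pose out of reach is approached as far as the arm can. A call is refused whole if a number of a shift passes 62.5 or a number of a turn 10.7, either way. A call with a gripper value outside its range is refused whole. The fingers move at their own pace and stop on an object; "newtons" is the grip in N (left out, the last holds). Time passes only in rows, so rows that do not move let the fingers close. It gives the time, the measured TCP pose, the force and the opening at its end, in the units of the state.
- bot.state(): the state, without advancing time (a new reading comes with each control period).
- bot.read_camera(name): name is "side" or "top"; returns the picture (480x640x3 uint8, red, green, blue); there is no depth.
- bot.camera_info(name): a dict with "vertical_fov" (degrees; the focal length in pixels is half the picture's height over the tangent of half this angle, whatever the lens; pixels are square), "cx", "cy" (the principal point, pixels), "view" (4x4, takes a point from world to camera coordinates). Camera axes: x right, y up, looking along -z (the intrinsics and any distortion apply to the point x, -y, -z); pixel columns grow to the right and rows downward; lengths in m; the calibration is good to about 2 mm. A picture is of the moment at which its call begins. camera_info takes no time and is no camera call.
- bot.job_done(): hands the job in, once; it reports no verdict.
The state is a dict: "clock": time; "qpos": joint angles; "joint_vel": joint speeds; "effort": joint torques, N m; "eef_pos": TCP position; "ee_rot": TCP orientation; "force": force on the tool from outside, world axes, zero at the start; "moment": the same for the moment, N m; "width": finger opening in m.
Only numpy, scipy, OpenCV 4.12 (cv2) and the standard library are available. Lean on these libraries where they do the work, as an engineer would, in place of code of your own. Each camera call takes 0.05 s, during which the arm holds its last target.

## Working session

There is one attempt and no reset: what is moved stays moved. The work goes in short steps, Python scripts to look and compute and a tool call to move; the robot and the scene stay as the last step left them, time stands still between calls to the robot, and variables do not carry over. Pictures are saved under pics/ and viewed, and the job is handed in when it is done.

Besides the shell and the picture viewer there is one more tool, called after "Request:" in YAML: its name, and indented under it one key for each argument. move_arm: Moves the arm, as the interface text tells. Its arguments: {"type":"object","properties":{"plan":{"type":"array","items":{"type":"object","properties":{"rx":{"type":"number"},"ry":{"type":"number"},"rz":{"type":"number"},"dx":{"type":"number"},"dy":{"type":"number"},"dz":{"type":"number"},"claw":{"type":"number"}}}},"newtons":{"type":"number"}},"required":["plan"]}

```bash
ls; mkdir -p pics
python3 - <<'E'
from cell import bot
import cv2,numpy as np
for n in("side","top"):
    im=bot.read_camera(n); cv2.imwrite(f"pics/{n}0.png",im[:,:,::-1]); print(bot.camera_info(n))
print(bot.state())
E
```

```text
pics
{'vertical_fov': 50.874890539687335, 'cx': 319.035354042554, 'cy': 239.664544955381, 'view': array([[ 0.99279373, -0.11982408,  0.0016703 , -0.58022911],
       [ 0.06614895,  0.5595882 ,  0.82612672, -0.09727463],
       [-0.09992455, -0.82006295,  0.56348189, -0.89865533],
       [ 0.        ,  0.        ,  0.        ,  1.        ]])}
{'vertical_fov': 45.40599890694553, 'cx': 326.0098796843572, 'cy': 238.73130511915411, 'view': array([[-0.00952462, -0.99980104,  0.01752625, -0.0264621 ],
       [ 0.9929393 , -0.00738385,  0.11839354, -0.59863527],
       [-0.11824058,  0.01853016,  0.99281207, -0.97465831],
       [ 0.        ,  0.        ,  0.        ,  1.        ]])}
{'clock': 0.1, 'qpos': array([ 1.22679215,  0.41182384, -0.01273315,  1.59697828,  0.00560778,
        1.13431824, -0.08218845]), 'joint_vel': array([-0.00208419, -0.00282028,  0.0008192 , -0.00286512, -0.00214914,
        0.00046516, -0.0016625 ]), 'effort': array([ 2.28364494e-03, -6.01832199e+01,  6.83931336e-01, -3.00087333e+01,
        1.40070508e-02,  6.46419576e-03,  2.42128988e-05]), 'eef_pos': array([ 0.17005334, -0.60096102,  0.24452726]), 'ee_rot': array([-0.56371033,  0.42694591, -0.426062  ,  0.5642863 ]), 'force': array([-0.88933885,  0.04378636, -0.90686174]), 'moment': array([0.02139919, 0.01946808, 0.02794018]), 'width': 0.0855184039369746}
```

View pics/side0.png

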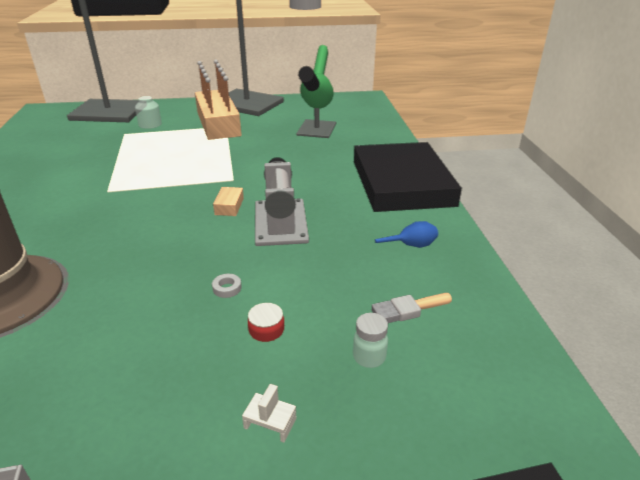

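View pics/top0.png

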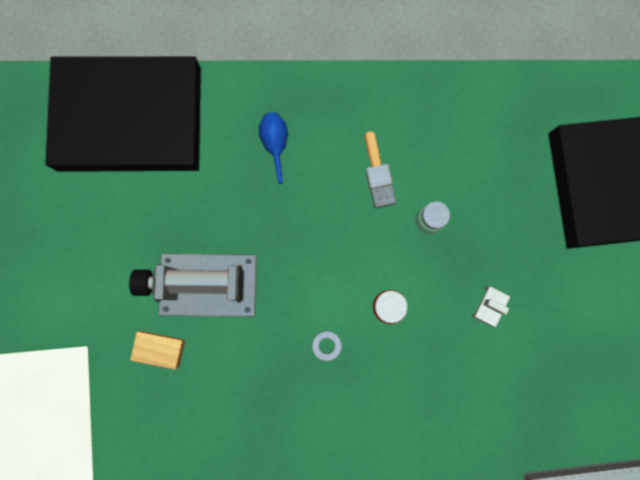

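Run:
```python
from scipy.spatial.transform import Rotation as R
print(R.from_quat([-0.56371033,  0.42694591, -0.426062  ,  0.5642863 ]).as_matrix())
```

```text
[[ 2.72376726e-01 -5.05740534e-04  9.62190555e-01]
 [-9.62189536e-01  1.40367444e-03  2.72377176e-01]
 [-1.48835446e-03 -9.99998887e-01 -1.04290002e-04]]
```

```bash
cat > h.py <<'E'
from cell import bot
import cv2,numpy as np
from scipy.spatial.transform import Rotation as R
C={n:bot.camera_info(n) for n in("side","top")}
def f(n): return 240/np.tan(np.radians(C[n]["vertical_fov"])/2)
def ray(n,u,v):
    c=C[n];V=c["view"];d=np.array([(u-c["cx"])/f(n),-(v-c["cy"])/f(n),-1])
    return -V[:3,:3].T@V[:3,3], V[:3,:3].T@d
def onz(n,u,v,z):
    o,d=ray(n,u,v); return o+d*(z-o[2])/d[2]
def proj(n,p):
    c=C[n];q=c["view"][:3,:3]@p+c["view"][:3,3]; return c["cx"]+f(n)*q[0]/-q[2], c["cy"]-f(n)*q[1]/-q[2]
def tri(a,b):
    o1,d1=ray("side",*a);o2,d2=ray("top",*b)
    t=np.linalg.lstsq(np.c_[d1,-d2],o2-o1,rcond=None)[0]
    p,q=o1+d1*t[0],o2+d2*t[1]; return (p+q)/2,np.linalg.norm(p-q)
def snap(n,name,box=None,k=1):
    im=bot.read_camera(n)[:,:,::-1]
    if box: x0,y0,x1,y1=box; im=im[y0:y1,x0:x1]
    im=cv2.resize(im,None,fx=k,fy=k,interpolation=cv2.INTER_CUBIC); cv2.imwrite(f"pics/{name}.png",im)
E
python3 - <<'E'
import cv2
from h import *
for n in C: print(n,ray(n,0,0)[0],f(n))
s=cv2.imread("pics/side0.png");t=cv2.imread("pics/top0.png")
z=lambda im,b,k:cv2.resize(im[b[1]:b[3],b[0]:b[2]],None,fx=k,fy=k,interpolation=cv2.INTER_CUBIC)
a=z(s,(230,150,330,250),4);b=z(t,(120,240,270,330),4);cv2.imwrite("pics/cs.png",a);cv2.imwrite("pics/ct.png",b)
c=z(s,(230,375,310,445),5);d=z(t,(465,275,525,335),6);cv2.imwrite("pics/ss.png",c);cv2.imwrite("pics/st.png",d)
E
```

```text
side [ 0.4926847  -0.75204562  0.58770634] 504.5874821050161
top [ 0.47891228 -0.01281649  1.03899086] 573.654112414729
```

View pics/cs.png

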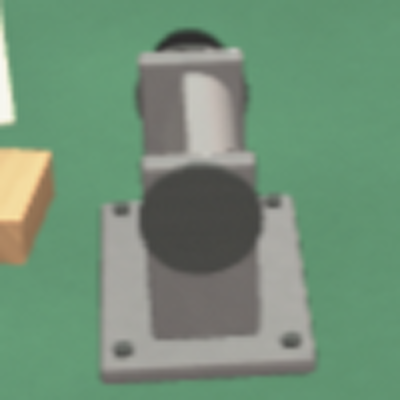

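View pics/ct.png

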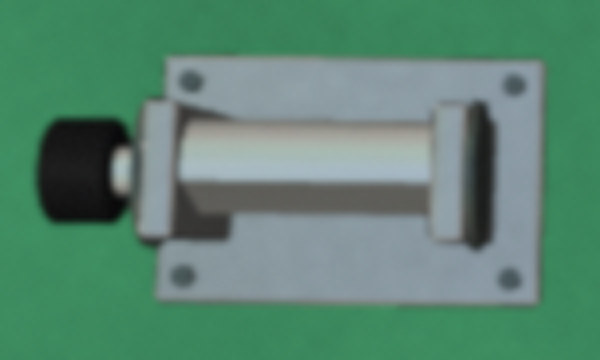

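View pics/ss.png

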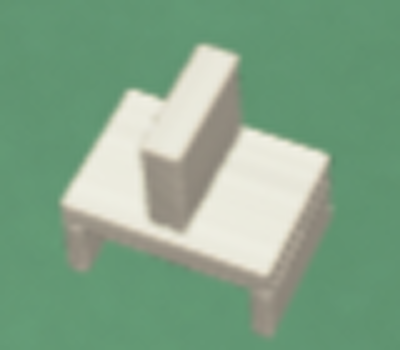

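View pics/st.png

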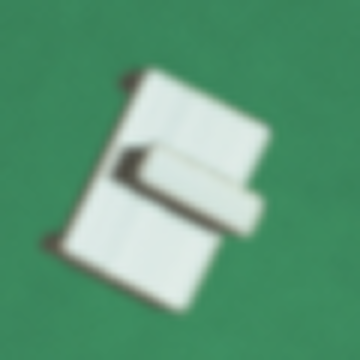

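Run:
```python
from h import *
np.set_printoptions(precision=4,suppress=True)
def cr(p,k,x0,y0): return (p[0]+.5)/k-.5+x0,(p[1]+.5)/k-.5+y0
H=[onz("top",*cr(p,4,120,240),.012) for p in [(191,81),(514,85),(183,275),(510,279)]]
S=[onz("side",*cr(p,4,230,150),.012) for p in [(122,209),(273,202),(123,349),(291,340)]]
print("stand top",np.mean(H,0),"side",np.mean(S,0))
for h in H+S: print(h)
d=(H[0]+H[2]-H[1]-H[3]); print("y ax yaw",np.degrees(np.arctan2(-d[0],d[1])))
d=(H[0]+H[1]-H[2]-H[3]); print("x ax yaw",np.degrees(np.arctan2(d[1],d[0])))
d=(S[0]+S[1]-S[2]-S[3]); print("y ax yaw side",np.degrees(np.arctan2(-d[0],d[1])))
# knob: top crop edges at z=.085..: rows 118..222, cols 40..130
print("knob", [onz("top",*cr(p,4,120,240),.085) for p in [(85,118),(85,222),(40,170),(130,170)]])
P=[onz("top",*cr(p,6,465,275),.028) for p in [(148,68),(270,130),(185,310),(62,245)]]
Q=[onz("top",*cr(p,6,465,275),.06) for p in [(150,143),(267,193),(248,235),(135,180)]]
Ps=[onz("side",*cr(p,5,230,375),.028) for p in [(130,90),(329,157),(270,275),(62,205)]]
Qs=[onz("side",*cr(p,5,230,375),.06) for p in [(203,43),(240,58),(180,160),(142,150)]]
for n,L in (("P",P),("Q",Q),("Ps",Ps),("Qs",Qs)):
  L=np.array(L); print(n,L.mean(0),L[:, :2].tolist(),[np.linalg.norm(L[i]-L[i-1]) for i in range(4)])
a=np.array(P); d=a[0]+a[1]-a[2]-a[3]; print("crown x dir",np.degrees(np.arctan2(d[1],d[0])))
d=a[0]+a[3]-a[1]-a[2]; print("crown y dir",np.degrees(np.arctan2(d[1],d[0])))
a=np.array(Q); d=a[0]+a[3]-a[1]-a[2]; print("fin y dir",np.degrees(np.arctan2(d[1],d[0])))
a=np.array(Ps); d=a[0]+a[1]-a[2]-a[3];print("side: crown y",np.degrees(np.arctan2(d[1],d[0])))
a=np.array(Qs); d=a[0]+a[1]-a[2]-a[3];print("side: fin y",np.degrees(np.arctan2(d[1],d[0])))
```

```text
stand top [0.5208 0.1805 0.012 ] side [0.5215 0.1804 0.012 ]
[0.5653 0.2518 0.012 ]
[0.5623 0.1079 0.012 ]
[0.4793 0.2534 0.012 ]
[0.4761 0.1091 0.012 ]
[0.48   0.2529 0.012 ]
[0.5659 0.2508 0.012 ]
[0.4771 0.1099 0.012 ]
[0.563  0.1081 0.012 ]
y ax yaw -1.2123318418203506
x ax yaw -0.9130664526648431
y ax yaw side -1.1788262812780161
knob [array([0.5441, 0.2763, 0.085 ]), array([0.5013, 0.2751, 0.085 ]), array([0.5228, 0.2942, 0.085 ]), array([0.5225, 0.2572, 0.085 ])]
P [ 0.4781 -0.3232  0.028 ] [[0.5132249895993222, -0.3193154641055656], [0.49473212626693835, -0.35457811050717053], [0.44266406434150685, -0.32711831237441585], [0.4618289981853419, -0.2917882415626779]] [np.float64(0.05830348115122799), np.float64(0.039817586886636495), np.float64(0.05886530035736), np.float64(0.0401933899142756)]
Q [ 0.4781 -0.323   0.06  ] [[0.4908692238802166, -0.3092627450772595], [0.47643581161395393, -0.3420551143308828], [0.4646622839183911, -0.3360730253095579], [0.4804595058409534, -0.30452650481242854]] [np.float64(0.011436529259489816), np.float64(0.0358282412478464), np.float64(0.0132061
[... 171 characters left out ...]
795665188093, -0.3566405588024725], [0.44359316969414175, -0.3293708241935551]] [np.float64(0.03935113870503091), np.float64(0.0592185949167596), np.float64(0.03831665736725874), np.float64(0.05914778336740318)]
Qs [ 0.4792 -0.3262  0.06  ] [[0.4827882632944839, -0.30770349325801427], [0.492152058863902, -0.3137450658575455], [0.4756009135484493, -0.3437237760311835], [0.4662355731209269, -0.3395861787364844]] [np.float64(0.03592349071708955), np.float64(0.01114366487926039), np.float64(0.034244174321017236), np.float64(0.01023861869084335)]
crown x dir -27.988863766498774
crown y dir 61.92223823613944
fin y dir 64.83278077750809
side: crown y 62.40980466693981
side: fin y 61.847466439700526
```

Run:
```python
from h import *
g=cv2.cvtColor(cv2.imread("pics/top0.png"),cv2.COLOR_BGR2GRAY).astype(float)
for x in (182,195,210,222): print(x,[int(v) for v in g[264:302,x-2:x+3].mean(1)])
# predicted rows vs angle phi (from up toward -x) of bar surface at r=22
ax=np.array([.0211,.9998,0]); xx=np.array([.9998,-.0211,0]); m=np.array([.5211,.1805,.085])
for s in (-.03,.03):
  for ph in (-90,-60,-30,0,10,15,20,25,30,40,60,80,100,120,140,150,160):
    a=np.radians(ph); p=m+ax*s+.022*(-np.sin(a)*xx+np.cos(a)*np.array([0,0,1])); print(s,ph,np.round(proj("top",p),1))
```

```text
182 [153, 152, 151, 150, 148, 139, 129, 137, 150, 159, 166, 173, 176, 178, 179, 179, 181, 181, 181, 179, 168, 130, 99, 92, 93, 93, 93, 94, 101, 124, 140, 146, 148, 148, 149, 149, 149, 148]
195 [155, 153, 152, 151, 149, 140, 129, 135, 148, 158, 166, 173, 176, 178, 179, 178, 180, 180, 181, 178, 168, 131, 101, 93, 93, 93, 93, 94, 99, 118, 140, 148, 149, 149, 149, 148, 148, 148]
210 [154, 154, 153, 152, 152, 147, 131, 130, 144, 156, 164, 170, 175, 178, 179, 179, 180, 180, 179, 178, 170, 137, 106, 94, 93, 93, 93, 93, 97, 117, 139, 148, 150, 150, 149, 148, 148, 148]
222 [153, 154, 154, 153, 152, 146, 127, 128, 144, 156, 164, 171, 175, 178, 180, 179, 180, 180, 180, 178, 171, 144, 111, 95, 93, 93, 92, 93, 95, 111, 135, 147, 149, 149, 149, 148, 148, 148]
-0.03 -90 [217.4 269.5]
-0.03 -60 [216.2 270.9]
-0.03 -30 [215.2 275.5]
-0.03 0 [214.6 282.2]
-0.03 10 [214.6 284.6]
-0.03 15 [214.6 285.8]
-0.03 20 [214.6 286.9]
-0.03 25 [214.7 288. ]
-0.03 30 [214.7 289.1]
-0.03 40 [214.9 291.1]
-0.03 60 [215.4 294.2]
-0.03 80 [216.1 295.9]
-0.03 100 [216.9 296. ]
-0.03 120 [217.7 294.5]
-0.03 140 [218.4 291.6]
-0.03 150 [218.7 289.8]
-0.03 160 [218.9 287.8]
0.03 -90 [181.1 269. ]
0.03 -60 [179.5 270.4]
0.03 -30 [178.1 275. ]
0.03 0 [177.4 281.8]
0.03 10 [177.3 284.1]
0.03 15 [177.3 285.3]
0.03 20 [177.4 286.5]
0.03 25 [177.4 287.6]
0.03 30 [177.5 288.7]
0.03 40 [177.8 290.6]
0.03 60 [178.5 293.8]
0.03 80 [179.5 295.5]
0.03 100 [180.5 295.6]
0.03 120 [181.6 294.1]
0.03 140 [182.6 291.2]
0.03 150 [182.9 289.4]
0.03 160 [183.2 287.3]
```

```bash
cat >> h.py <<'E'
np.set_printoptions(precision=4,suppress=True)
AX=np.array([.0211,.9998,0]); XX=np.array([.9998,-.0211,0]); ZZ=np.array([0,0,1.]); MID=np.array([.5211,.1805,.085])
def toolR(yaw_z, tilt=0):
    "tool z at azimuth yaw_z deg, tool y down, then tilted +tilt deg about tool z"
    a=np.radians(yaw_z); z=np.array([np.cos(a),np.sin(a),0]); y=np.array([0,0,-1.]); x=np.cross(y,z)
    return np.c_[x,y,z]@R.from_rotvec([0,0,np.radians(tilt)]).as_matrix()
def rel(target=None,RT=None,p0=None,R0=None):
    s=bot.state(); p0=s["eef_pos"] if p0 is None else p0; R0=R.from_quat(s["ee_rot"]).as_matrix() if R0 is None else R0
    if target is not None: d=R0.T@(np.array(target)-p0)*1e3; print("shift mm in present tool axes",d.round(1),"norm",np.linalg.norm(d).round(1))
    if RT is not None: print("turn deg in tool axes",np.degrees(R.from_matrix(R0.T@RT).as_rotvec()).round(2))
def st():
    s=bot.state(); print("t",s["clock"],"p",s["eef_pos"],"F",s["force"],"M",s["moment"],"w",s["width"]); print("q",s["qpos"]); print(R.from_quat(s["ee_rot"]).as_matrix())
E
python3 - <<'E'
from h import *
rel([.5,-.15,.28]); rel([.523,.2755,.25],toolR(88.8),p0=np.array([.5,-.15,.28]))
E
```

```text
shift mm in present tool axes [-344.1  -35.   440.3] norm 559.9
shift mm in present tool axes [-403.1   30.6  138. ] norm 427.2
turn deg in tool axes [ -0.05 -72.99  -0.08]
```

Request:
move_arm:
  plan:
    - {"dx":-34.4,"dy":-3.5,"dz":44}
    - {"dx":-34.4,"dy":-3.5,"dz":44}
    - {"dx":-34.4,"dy":-3.5,"dz":44}
    - {"dx":-34.4,"dy":-3.5,"dz":44}
    - {"dx":-34.4,"dy":-3.5,"dz":44}
    - {"dx":-34.4,"dy":-3.5,"dz":44}
    - {"dx":-34.4,"dy":-3.5,"dz":44}
    - {"dx":-34.4,"dy":-3.5,"dz":44}
    - {"dx":-34.4,"dy":-3.5,"dz":44}
    - {"dx":-34.4,"dy":-3.5,"dz":44}
    - {}

```text
invalid input at $.plan[0]: expected keys rx, ry, rz, dx, dy, dz, claw
```

Request:
move_arm:
  plan:
    - {"ry":-10}
    - {"ry":-10}
    - {"ry":-10}
    - {"ry":-10}
    - {"ry":-10}
    - {"ry":-10}
    - {"ry":-10}
    - {"ry":-3}
    - {}

```text
invalid input at $.plan[0]: expected keys rx, ry, rz, dx, dy, dz, claw
```

Run:
```python
from h import *
st(); rel([.523,.2755,.25],toolR(88.8));
```

```text
t 0.1 p [ 0.1701 -0.601   0.2445] F [-0.8893  0.0438 -0.9069] M [0.0214 0.0195 0.0279] w 0.0855184039369746
q [ 1.2268  0.4118 -0.0127  1.597   0.0056  1.1343 -0.0822]
[[ 0.2724 -0.0005  0.9622]
 [-0.9622  0.0014  0.2724]
 [-0.0015 -1.     -0.0001]]
shift mm in present tool axes [-747.2   -4.4  578.3] norm 944.9
turn deg in tool axes [ -0.05 -72.99  -0.08]
```

Request:
move_arm:
  plan:
    - {"rx":0,"ry":0,"rz":0,"dx":-34.4,"dy":-3.5,"dz":44,"claw":64}
    - {"rx":0,"ry":0,"rz":0,"dx":-34.4,"dy":-3.5,"dz":44,"claw":64}
    - {"rx":0,"ry":0,"rz":0,"dx":-34.4,"dy":-3.5,"dz":44,"claw":64}
    - {"rx":0,"ry":0,"rz":0,"dx":-34.4,"dy":-3.5,"dz":44,"claw":64}
    - {"rx":0,"ry":0,"rz":0,"dx":-34.4,"dy":-3.5,"dz":44,"claw":64}
    - {"rx":0,"ry":0,"rz":0,"dx":-34.4,"dy":-3.5,"dz":44,"claw":64}
    - {"rx":0,"ry":0,"rz":0,"dx":-34.4,"dy":-3.5,"dz":44,"claw":64}
    - {"rx":0,"ry":0,"rz":0,"dx":-34.4,"dy":-3.5,"dz":44,"claw":64}
    - {"rx":0,"ry":0,"rz":0,"dx":-34.4,"dy":-3.5,"dz":44,"claw":64}
    - {"rx":0,"ry":0,"rz":0,"dx":-34.4,"dy":-3.5,"dz":44,"claw":64}

```text
clock: 1.35
eef_pos: [0.5005, -0.1491, 0.2803]
ee_rot: [0.564, -0.427, 0.427, -0.564]
force: [0.2, -0.8, 0.4]
width: 0.0644
```

Request:
move_arm:
  plan:
    - {"rx":0,"ry":-10,"rz":0,"dx":0,"dy":0,"dz":0,"claw":64}
    - {"rx":0,"ry":-10,"rz":0,"dx":0,"dy":0,"dz":0,"claw":64}
    - {"rx":0,"ry":-10,"rz":0,"dx":0,"dy":0,"dz":0,"claw":64}
    - {"rx":0,"ry":-10,"rz":0,"dx":0,"dy":0,"dz":0,"claw":64}
    - {"rx":0,"ry":-10,"rz":0,"dx":0,"dy":0,"dz":0,"claw":64}
    - {"rx":0,"ry":-10,"rz":0,"dx":0,"dy":0,"dz":0,"claw":64}
    - {"rx":0,"ry":-10,"rz":0,"dx":0,"dy":0,"dz":0,"claw":64}
    - {"rx":0,"ry":-3,"rz":0,"dx":0,"dy":0,"dz":0,"claw":64}
    - {"rx":0,"ry":0,"rz":0,"dx":0,"dy":0,"dz":0,"claw":64}

```text
clock: 2.48
eef_pos: [0.4996, -0.1506, 0.28]
ee_rot: [-0.707, 0.008, -0.007, 0.707]
force: [0.6, 0.1, -0.1]
width: 0.0641
```

Run:
```python
from h import *
st(); rel([.523,.2755,.25],toolR(88.8));
```

```text
t 2.475 p [ 0.4996 -0.1506  0.28  ] F [ 0.5791  0.0682 -0.1017] M [ 0.0227 -0.023  -0.0055] w 0.06411187426283958
q [ 0.6364  0.2506 -0.5233  1.7704  0.1356  1.1571  0.0503]
[[ 0.9998 -0.0006  0.0216]
 [-0.0216  0.0002  0.9998]
 [-0.0006 -1.      0.0002]]
shift mm in present tool axes [ 14.2  30.  426.5] norm 427.8
turn deg in tool axes [-0.01 -0.04 -0.04]
```

Request:
move_arm:
  plan:
    - {"rx":0,"ry":0,"rz":-5,"dx":0,"dy":0,"dz":54,"claw":64}
    - {"rx":0,"ry":0,"rz":-5,"dx":0,"dy":0,"dz":54,"claw":64}
    - {"rx":0,"ry":0,"rz":-5,"dx":0,"dy":0,"dz":54,"claw":64}
    - {"rx":0,"ry":0,"rz":-5,"dx":0,"dy":0,"dz":53,"claw":64}
    - {"rx":0,"ry":0,"rz":-4,"dx":0,"dy":0,"dz":53,"claw":64}
    - {"rx":0,"ry":0,"rz":-4,"dx":0,"dy":0,"dz":53,"claw":64}
    - {"rx":0,"ry":0,"rz":-4,"dx":0,"dy":0,"dz":53,"claw":64}
    - {"rx":0,"ry":0,"rz":-4,"dx":0,"dy":0,"dz":53,"claw":64}
    - {"rx":0,"ry":0,"rz":0,"dx":0,"dy":0,"dz":0,"claw":64}

```text
clock: 3.6
eef_pos: [0.5066, 0.2717, 0.2792]
ee_rot: [0.676, 0.209, 0.218, -0.673]
force: [-0.5, 0.3, -0.6]
width: 0.064
```

Run:
```python
from h import *
st(); RT=toolR(88.8,-36); K=MID+.095*AX; print(K)
rel(K-.08*RT[:,1],RT); rel(K+.005*RT[:,1])
```

```text
t 3.6 p [0.5066 0.2717 0.2792] F [-0.4749  0.3122 -0.5982] M [-0.0095  0.6156  0.0034] w 0.06397709939204739
q [-0.0435  0.1666 -0.8585  2.0619  0.9185  0.7698 -1.5047]
[[ 0.8177  0.5754  0.0142]
 [-0.0117 -0.0081  0.9999]
 [ 0.5755 -0.8178  0.0001]]
[0.5231 0.2755 0.085 ]
shift mm in present tool axes [-99.5  88.3   4.4] norm 133.1
turn deg in tool axes [-0.23  0.31 -0.87]
shift mm in present tool axes [-98.3 173.3   4. ] norm 199.2
```

Request:
move_arm:
  plan:
    - {"rx":0,"ry":0,"rz":-0.8,"dx":-50,"dy":29,"dz":4.4,"claw":64}
    - {"rx":0,"ry":0.3,"rz":0,"dx":-49,"dy":29,"dz":0,"claw":64}
    - {"rx":0,"ry":0,"rz":0,"dx":0,"dy":29,"dz":0,"claw":64}
    - {"rx":0,"ry":0,"rz":0,"dx":0,"dy":0,"dz":0,"claw":64}
    - {"rx":0,"ry":0,"rz":0,"dx":0,"dy":0,"dz":0,"claw":64}

```text
clock: 4.22
eef_pos: [0.4794, 0.2702, 0.1522]
ee_rot: [0.675, 0.209, 0.228, -0.67]
force: [0.6, -1.0, 0.0]
width: 0.0638
```

Run:
```python
from h import *
st(); RT=toolR(88.8,-36); K=MID+.095*AX; print(K)
rel(K-.08*RT[:,1],RT); rel(K+.005*RT[:,1])
snap("top","t1"); snap("side","s1")
```

```text
t 4.225 p [0.4794 0.2702 0.1522] F [ 0.5641 -0.9525  0.0199] M [0.0185 0.6382 0.0346] w 0.0637809889127321
q [-0.2313  0.3608 -0.7719  2.2472  1.3763  0.762  -2.0799]
[[ 0.8091  0.587   0.0277]
 [-0.0227 -0.016   0.9996]
 [ 0.5872 -0.8094  0.0004]]
[0.5231 0.2755 0.085 ]
shift mm in present tool axes [-4.2 -0.   6.2] norm 7.5
turn deg in tool axes [ 0.21 -0.33 -0.04]
shift mm in present tool axes [-4.2 85.   6.5] norm 85.3
```

View pics/t1.png

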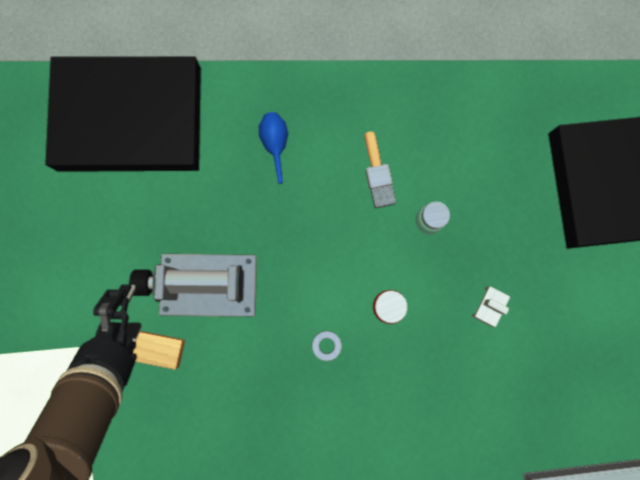

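Run:
```python
from h import *
s=bot.state();p=s["eef_pos"];RR=R.from_quat(s["ee_rot"]).as_matrix()
for w in (-.032,0,.032):
  q=p+RR@np.array([w,.014,0]); print(proj("top",q),proj("side",q))
im=cv2.imread("pics/t1.png");a=cv2.resize(im[240:360,60:200],None,fx=5,fy=5,interpolation=2)
cv2.imwrite("pics/t1c.png",a)
im=cv2.imread("pics/s1.png");a=cv2.resize(im[100:250,180:340],None,fx=4,fy=4,interpolation=2)
cv2.imwrite("pics/s1c.png",a)
```

```text
(np.float64(135.54747417115362), np.float64(319.75279845380186)) (np.float64(248.30000838122055), np.float64(154.06705159204168))
(np.float64(132.71477815356448), np.float64(303.12270759385547)) (np.float64(259.6896195972441), np.float64(145.57949702569786))
(np.float64(129.78049780643218), np.float64(285.8962390711597)) (np.float64(271.2609043186381), np.float64(136.95655910334258))
```

View pics/t1c.png

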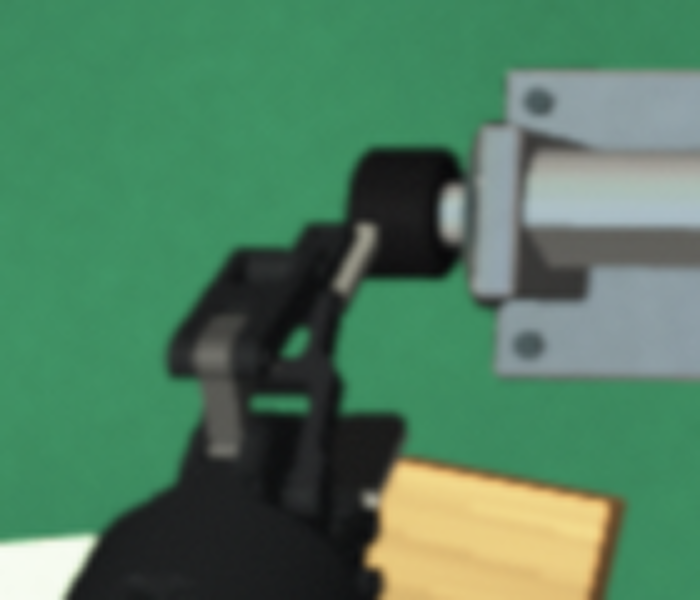

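View pics/s1c.png

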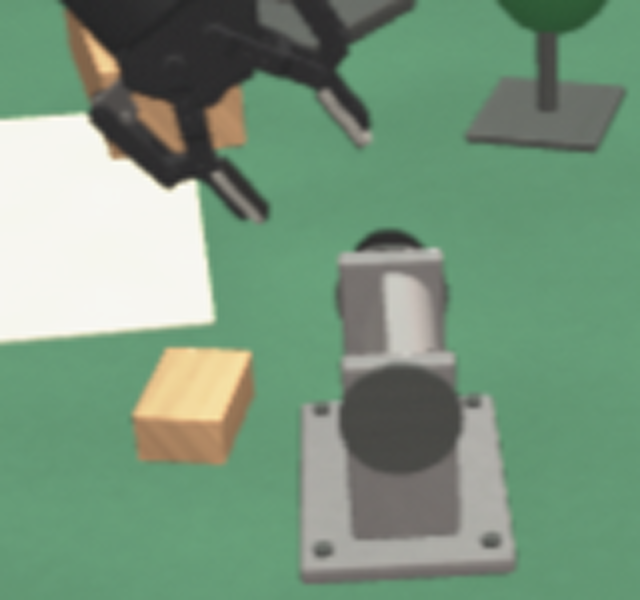

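Request:
move_arm:
  plan:
    - {"rx":0.2,"ry":-0.3,"rz":0,"dx":-4.2,"dy":0,"dz":6.3,"claw":64}
    - {"rx":0,"ry":0,"rz":0,"dx":0,"dy":17,"dz":0,"claw":64}
    - {"rx":0,"ry":0,"rz":0,"dx":0,"dy":17,"dz":0,"claw":64}
    - {"rx":0,"ry":0,"rz":0,"dx":0,"dy":17,"dz":0,"claw":64}
    - {"rx":0,"ry":0,"rz":0,"dx":0,"dy":17,"dz":0,"claw":64}
    - {"rx":0,"ry":0,"rz":0,"dx":0,"dy":17,"dz":0,"claw":64}
    - {"rx":0,"ry":0,"rz":0,"dx":0,"dy":0,"dz":0,"claw":64}
    - {"rx":0,"ry":0,"rz":0,"dx":0,"dy":0,"dz":0,"claw":64}

```text
clock: 5.32
eef_pos: [0.5254, 0.2763, 0.0806]
ee_rot: [0.675, 0.212, 0.225, -0.67]
force: [-1.4, 0.4, 0.3]
width: 0.0641
```

Run:
```python
from h import *
st(); RT=toolR(88.8,-36); K=MID+.095*AX
rel(K+.005*RT[:,1],RT)
snap("top","t2",(60,240,200,360),5)
```

```text
t 5.325 p [0.5254 0.2763 0.0806] F [-1.3825  0.4394  0.3385] M [0.0426 0.6446 0.0239] w 0.06405969700766784
q [-0.2602  0.5575 -0.6849  2.2091  1.6362  0.7766 -2.2464]
[[ 0.8093  0.5871  0.0194]
 [-0.0158 -0.0113  0.9998]
 [ 0.5872 -0.8094  0.0001]]
shift mm in present tool axes [ 0.7  0.1 -0.8] norm 1.1
turn deg in tool axes [-0.06  0.07 -0.04]
```

View pics/t2.png

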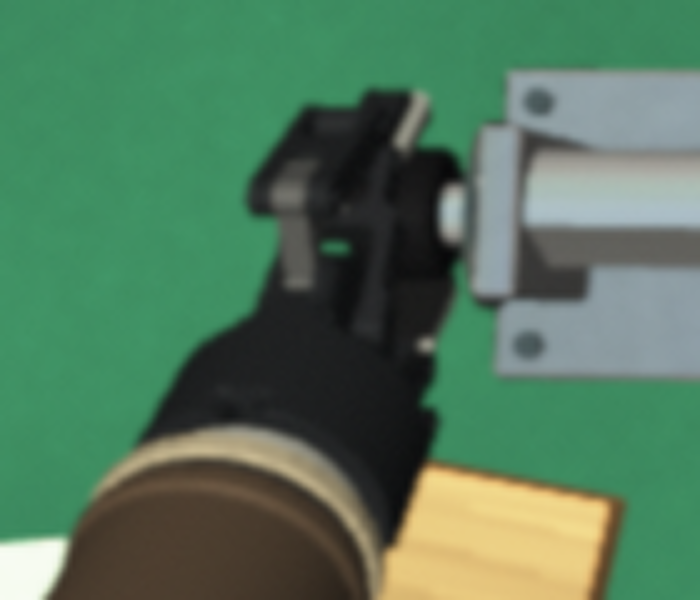

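Request:
move_arm:
  newtons: 90
  plan:
    - {"rx":0,"ry":0,"rz":0,"dx":0.7,"dy":0,"dz":0,"claw":36}
    - {"rx":0,"ry":0,"rz":0,"dx":0,"dy":0,"dz":0,"claw":36}
    - {"rx":0,"ry":0,"rz":0,"dx":0,"dy":0,"dz":0,"claw":36}
    - {"rx":0,"ry":0,"rz":0,"dx":0,"dy":0,"dz":0,"claw":36}

```text
clock: 5.88
eef_pos: [0.5252, 0.2762, 0.081]
ee_rot: [0.675, 0.212, 0.224, -0.671]
force: [-8.6, -1.6, 8.0]
width: 0.0416
```

Run:
```python
from h import *
st(); RT=toolR(88.8,-36); K=MID+.095*AX
rel(K+.005*RT[:,1],RT)
```

```text
t 5.875 p [0.5252 0.2762 0.081 ] F [-8.6096 -1.6469  8.013 ] M [-0.3339  1.2656 -0.2527] w 0.041612565544295155
q [-0.2597  0.5562 -0.6854  2.2095  1.6347  0.7758 -2.2443]
[[ 0.8095  0.5868  0.0186]
 [-0.0149 -0.011   0.9998]
 [ 0.5869 -0.8097 -0.0002]]
shift mm in present tool axes [ 0.7  0.6 -0.7] norm 1.2
turn deg in tool axes [-0.07  0.12 -0.06]
```

Run:
```python
from h import *
snap("side","s3",(200,110,340,230),5)
```

```text
(no output)
```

View pics/s3.png

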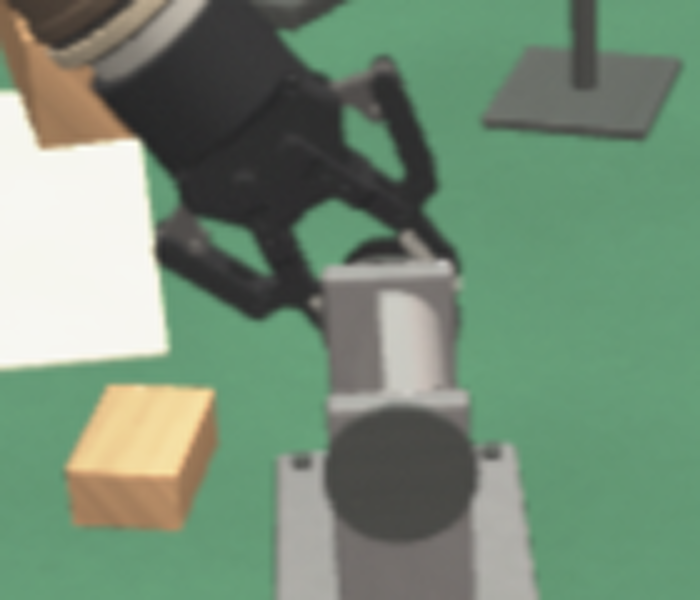

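Request:
move_arm:
  plan:
    - {"rx":0,"ry":0,"rz":3,"dx":-0.26,"dy":0,"dz":0,"claw":36}
    - {"rx":0,"ry":0,"rz":3,"dx":-0.26,"dy":0,"dz":0,"claw":36}
    - {"rx":0,"ry":0,"rz":3,"dx":-0.26,"dy":0,"dz":0,"claw":36}
    - {"rx":0,"ry":0,"rz":3,"dx":-0.26,"dy":0,"dz":0,"claw":36}
    - {"rx":0,"ry":0,"rz":3,"dx":-0.26,"dy":0,"dz":0,"claw":36}
    - {"rx":0,"ry":0,"rz":3,"dx":-0.26,"dy":0,"dz":0,"claw":36}

```text
clock: 6.68
eef_pos: [0.5238, 0.2762, 0.0804]
ee_rot: [0.7, 0.103, 0.116, -0.697]
force: [-3.6, -1.2, 1.7]
width: 0.0418
```

Run:
```python
from h import *
st(); RT=toolR(88.8,-18); K=MID+.095*AX
rel(K+.005*RT[:,1],RT)
snap("top","t4",(60,240,250,340),4)
```

```text
t 6.675 p [0.5238 0.2762 0.0804] F [-3.5606 -1.2295  1.7183] M [-0.285   0.6463 -0.1598] w 0.04175435006666199
q [-0.0702  0.586  -0.7902  2.0133  1.0396  0.7287 -1.5609]
[[ 0.9517  0.3063  0.0186]
 [-0.0176 -0.0062  0.9998]
 [ 0.3064 -0.9519 -0.0006]]
shift mm in present tool axes [ 0.8  0.4 -0.7] norm 1.2
turn deg in tool axes [-0.01  0.14 -0.16]
```

View pics/t4.png

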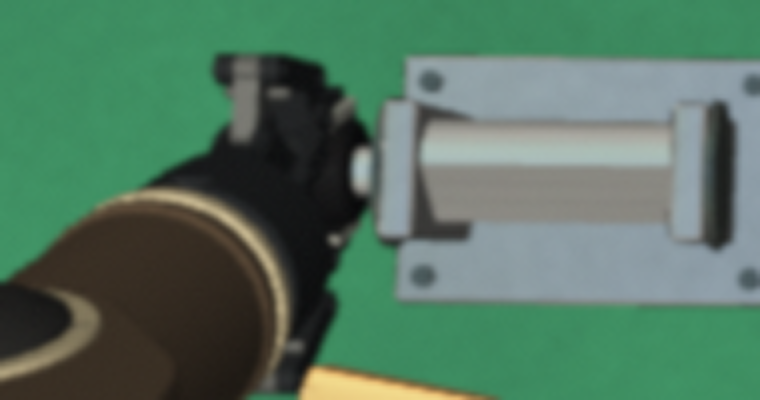

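Request:
move_arm:
  plan:
    - {"rx":0,"ry":0,"rz":4,"dx":-0.35,"dy":0,"dz":0,"claw":36}
    - {"rx":0,"ry":0,"rz":4,"dx":-0.35,"dy":0,"dz":0,"claw":36}
    - {"rx":0,"ry":0,"rz":4,"dx":-0.35,"dy":0,"dz":0,"claw":36}
    - {"rx":0,"ry":0,"rz":4,"dx":-0.35,"dy":0,"dz":0,"claw":36}
    - {"rx":0,"ry":0,"rz":4,"dx":-0.35,"dy":0,"dz":0,"claw":36}
    - {"rx":0,"ry":0,"rz":4,"dx":-0.35,"dy":0,"dz":0,"claw":36}
    - {"rx":0,"ry":0,"rz":4,"dx":-0.35,"dy":0,"dz":0,"claw":36}
    - {"rx":0,"ry":0,"rz":4,"dx":-0.35,"dy":0,"dz":0,"claw":36}
    - {"rx":0,"ry":0,"rz":4,"dx":-0.35,"dy":0,"dz":0,"claw":36}

```text
clock: 7.85
eef_pos: [0.5207, 0.2762, 0.0805]
ee_rot: [-0.697, 0.119, 0.106, 0.699]
force: [-2.9, -0.2, 0.8]
width: 0.0416
```

Run:
```python
from h import *
st(); RT=toolR(88.8,18); K=MID+.095*AX
rel(K+.005*RT[:,1],RT)
snap("top","t5",(60,240,250,340),4)
```

```text
t 7.85 p [0.5207 0.2762 0.0805] F [-2.9038 -0.1597  0.7709] M [ 0.0515  0.1824 -0.0174] w 0.04162796387583362
q [ 0.0897  0.909  -0.9559  1.5486  0.51    1.2823 -0.9651]
[[ 0.9495 -0.3133  0.0184]
 [-0.0175  0.0056  0.9998]
 [-0.3134 -0.9496 -0.0002]]
shift mm in present tool axes [ 0.9 -0.1 -0.7] norm 1.2
turn deg in tool axes [ 0.06  0.14 -0.26]
```

View pics/t5.png

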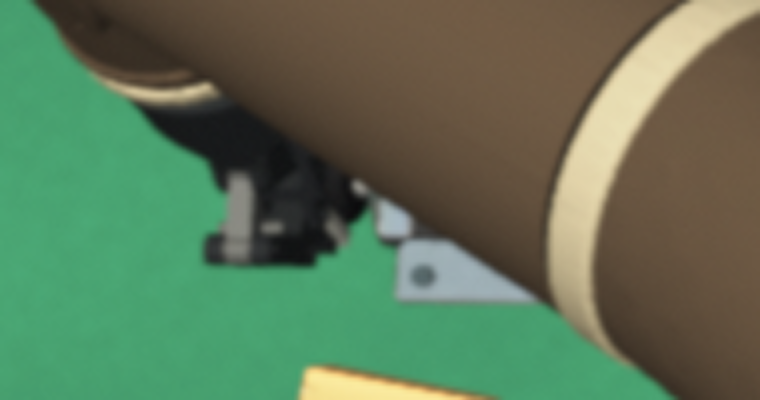

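Request:
move_arm:
  plan:
    - {"rx":0,"ry":0,"rz":3.6,"dx":-0.3,"dy":0,"dz":0,"claw":36}
    - {"rx":0,"ry":0,"rz":3.6,"dx":-0.3,"dy":0,"dz":0,"claw":36}
    - {"rx":0,"ry":0,"rz":3.6,"dx":-0.3,"dy":0,"dz":0,"claw":36}
    - {"rx":0,"ry":0,"rz":3.6,"dx":-0.3,"dy":0,"dz":0,"claw":36}
    - {"rx":0,"ry":0,"rz":3.6,"dx":-0.3,"dy":0,"dz":0,"claw":36}
    - {"rx":0,"ry":0,"rz":0,"dx":0,"dy":0,"dz":0,"claw":36}

```text
clock: 8.65
eef_pos: [0.5193, 0.2762, 0.0812]
ee_rot: [-0.67, 0.227, 0.214, 0.674]
force: [-3.4, -2.2, 5.7]
width: 0.041
```

Run:
```python
from h import *
st(); RT=toolR(88.8,36); K=MID+.095*AX
rel(K+.005*RT[:,1],RT)
```

```text
t 8.65 p [0.5193 0.2762 0.0812] F [-3.3825 -2.2033  5.7442] M [-0.1583  1.0009  0.1309] w 0.04104201911961003
q [ 0.0588  1.0787 -0.946   1.3103  0.3713  1.5786 -0.8684]
[[ 0.8055 -0.5923  0.0187]
 [-0.015   0.0112  0.9998]
 [-0.5925 -0.8056  0.0001]]
shift mm in present tool axes [ 0.9 -0.4 -0.7] norm 1.2
turn deg in tool axes [ 0.07  0.11 -0.33]
```

Request:
move_arm:
  newtons: 40
  plan:
    - {"rx":0,"ry":0,"rz":0,"dx":0,"dy":0,"dz":0,"claw":66}
    - {"rx":0,"ry":0,"rz":0,"dx":0,"dy":0,"dz":0,"claw":66}
    - {"rx":0,"ry":0,"rz":0,"dx":0,"dy":0,"dz":0,"claw":66}
    - {"rx":0,"ry":0,"rz":0,"dx":0,"dy":-20,"dz":0,"claw":66}
    - {"rx":0,"ry":0,"rz":0,"dx":0,"dy":-30,"dz":0,"claw":66}
    - {"rx":0,"ry":0,"rz":0,"dx":0,"dy":-35,"dz":0,"claw":66}
    - {"rx":0,"ry":0,"rz":0,"dx":0,"dy":-35,"dz":0,"claw":66}
    - {"rx":0,"ry":0,"rz":-9,"dx":0,"dy":-40,"dz":0,"claw":66}
    - {"rx":0,"ry":0,"rz":-9,"dx":0,"dy":-40,"dz":0,"claw":66}
    - {"rx":0,"ry":0,"rz":-9,"dx":0,"dy":0,"dz":0,"claw":66}
    - {"rx":0,"ry":0,"rz":-9,"dx":0,"dy":0,"dz":0,"claw":66}
    - {"rx":0,"ry":0,"rz":0,"dx":0,"dy":0,"dz":0,"claw":66}

```text
clock: 10.15
eef_pos: [0.6303, 0.2744, 0.2469]
ee_rot: [0.708, -0.005, 0.006, -0.706]
force: [-0.2, -0.1, 0.9]
width: 0.0662
```

Run:
```python
from h import *
st(); rel([.49,-.2,.25],toolR(62))
snap("side","s6",(220,140,330,240),6)
```

```text
t 10.15 p [0.6303 0.2744 0.2469] F [-0.2095 -0.0681  0.9161] M [ 0.0084 -0.0027 -0.0021] w 0.06618687620014249
q [ 0.0782  0.6998 -0.9584  1.3802  0.5729  1.3508 -0.9054]
[[ 0.9999  0.0015  0.0157]
 [-0.0157 -0.0017  0.9999]
 [ 0.0016 -1.     -0.0017]]
shift mm in present tool axes [-132.8   -2.4 -476.6] norm 494.7
turn deg in tool axes [ 0.08 27.1   0.11]
```

View pics/s6.png

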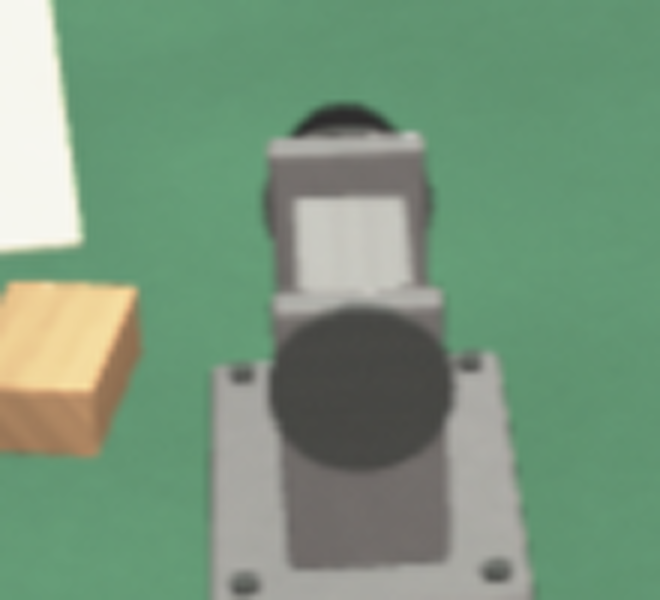

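Request:
move_arm:
  plan:
    - {"rx":0,"ry":0,"rz":0,"dx":-15,"dy":0,"dz":-53,"claw":66}
    - {"rx":0,"ry":0,"rz":0,"dx":-15,"dy":0,"dz":-53,"claw":66}
    - {"rx":0,"ry":0,"rz":0,"dx":-15,"dy":0,"dz":-53,"claw":66}
    - {"rx":0,"ry":0,"rz":0,"dx":-15,"dy":0,"dz":-53,"claw":66}
    - {"rx":0,"ry":0,"rz":0,"dx":-15,"dy":0,"dz":-53,"claw":66}
    - {"rx":0,"ry":0,"rz":0,"dx":-15,"dy":0,"dz":-53,"claw":66}
    - {"rx":0,"ry":0,"rz":0,"dx":-15,"dy":0,"dz":-53,"claw":66}
    - {"rx":0,"ry":0,"rz":0,"dx":-15,"dy":0,"dz":-53,"claw":66}
    - {"rx":0,"ry":0,"rz":0,"dx":-12,"dy":0,"dz":-53,"claw":66}
    - {"rx":0,"ry":9,"rz":0,"dx":0,"dy":0,"dz":0,"claw":66}
    - {"rx":0,"ry":9,"rz":0,"dx":0,"dy":0,"dz":0,"claw":66}
    - {"rx":0,"ry":9,"rz":0,"dx":0,"dy":0,"dz":0,"claw":66}

```text
clock: 11.7
eef_pos: [0.4923, -0.2019, 0.2458]
ee_rot: [-0.685, 0.175, -0.174, 0.686]
force: [0.3, 0.4, 0.7]
width: 0.0662
```

Run:
```python
from h import *
st(); rel([.4785,-.3245,.12],toolR(62))
snap("top","t7f"); snap("side","s7f")
t=cv2.imread("pics/t7f.png"); s=cv2.imread("pics/s7f.png")
cv2.imwrite("pics/t7.png",cv2.resize(t[250:315,150:260],None,fx=7,fy=7,interpolation=2))
cv2.imwrite("pics/s7.png",cv2.resize(s[155:205,250:310],None,fx=11,fy=11,interpolation=2))
g=cv2.cvtColor(t,cv2.COLOR_BGR2GRAY).astype(float)
for x in (182,195,210,222): print(x,[int(v) for v in g[264:302,x-2:x+3].mean(1)])
for th in (-6,-3,0,3,6):
  o=[]
  a=np.radians(th)
  for y in (-.03,.051):
   for x in (-.019,.019):
    p=MID+AX*y+XX*(x*np.cos(a)+.011*np.sin(a))+ZZ*(.011*np.cos(a)-x*np.sin(a))
    o+=[np.round(proj("side",p),1),np.round(proj("top",p),1)]
  print(th,o)
```

```text
t 11.7 p [ 0.4923 -0.2019  0.2458] F [0.2903 0.3572 0.7284] M [-0.0187 -0.0006 -0.0562] w 0.06615111928201846
q [ 1.0519  0.4158 -0.9765  1.7736  0.3724  1.1541 -0.5387]
[[ 0.8782 -0.0012  0.4783]
 [-0.4783  0.0022  0.8782]
 [-0.0021 -1.      0.0014]]
shift mm in present tool axes [  46.8  125.5 -114.4] norm 176.2
turn deg in tool axes [-0.08 -0.58 -0.12]
182 [164, 163, 162, 161, 158, 147, 147, 175, 190, 193, 193, 194, 194, 192, 190, 191, 194, 195, 196, 196, 194, 192, 192, 194, 196, 195, 196, 197, 195, 184, 153, 124, 133, 151, 159, 160, 159, 159]
195 [166, 164, 163, 162, 159, 149, 145, 173, 190, 192, 193, 194, 195, 193, 190, 191, 194, 195, 196, 196, 195, 192, 191, 194, 196, 195, 194, 196, 195, 186, 161, 129, 125, 147, 158, 159, 159, 159]
210 [166, 165, 165, 164, 163, 158, 146, 164, 186, 191, 193, 194, 195, 194, 191, 191, 194, 195, 195, 196, 195, 192, 190, 193, 195, 194, 193, 195, 194, 186, 162, 128, 121, 145, 158, 159, 159, 159]
222 [165, 165, 165, 164, 163, 157, 143, 163, 185, 192, 194, 194, 195, 195, 192, 192, 194, 195, 195, 196, 195, 192, 190, 192, 194, 193, 191, 193, 194, 190, 17
[... 274 characters left out ...]
, array([287.9, 189. ]), array([216.1, 271.2]), array([268.4, 172.6]), array([165.7, 293.9]), array([286.1, 171. ]), array([166.4, 270.6])]
0 [array([269.3, 190.3]), array([215.4, 294.2]), array([288.2, 189.4]), array([216.2, 270.9]), array([268.7, 172.2]), array([165.5, 293.6]), array([286.3, 171.4]), array([166.6, 270.3])]
3 [array([269.6, 189.8]), array([215.3, 293.8]), array([288.5, 189.9]), array([216.3, 270.6]), array([268.9, 171.8]), array([165.4, 293.2]), array([286.6, 171.8]), array([166.8, 270. ])]
6 [array([269.9, 189.4]), array([215.2, 293.4]), array([288.7, 190.3]), array([216.4, 270.3]), array([269.2, 171.4]), array([165.3, 292.8]), array([286.9, 172.3]), array([166.9, 269.7])]
```

View pics/t7.png

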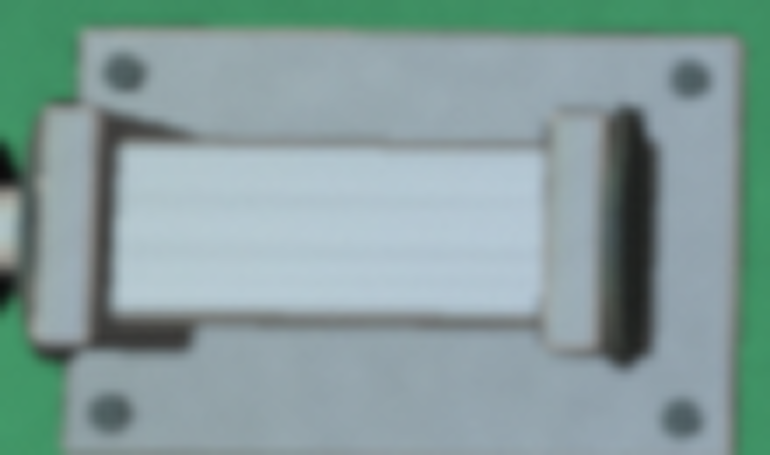

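View pics/s7.png

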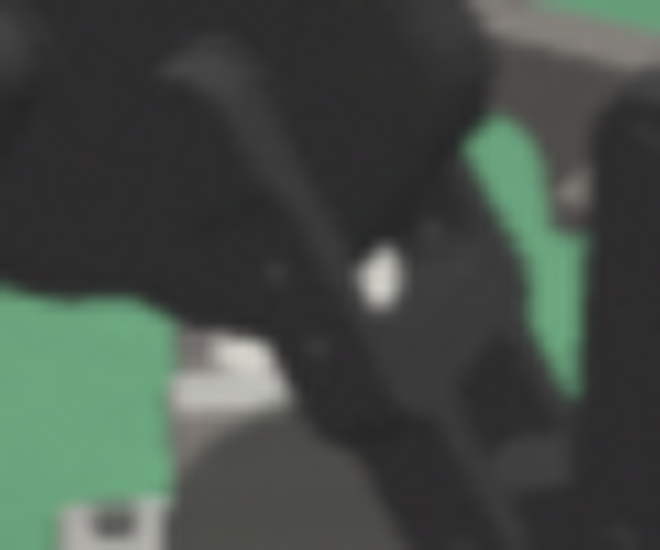

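Request:
move_arm:
  plan:
    - {"rx":0,"ry":-0.6,"rz":0,"dx":9,"dy":15,"dz":-23,"claw":50}
    - {"rx":0,"ry":0,"rz":0,"dx":9,"dy":25,"dz":-23,"claw":50}
    - {"rx":0,"ry":0,"rz":0,"dx":9,"dy":25,"dz":-23,"claw":50}
    - {"rx":0,"ry":0,"rz":0,"dx":9,"dy":30,"dz":-23,"claw":50}
    - {"rx":0,"ry":0,"rz":0,"dx":9,"dy":30,"dz":-21,"claw":50}
    - {"rx":0,"ry":0,"rz":0,"dx":0,"dy":0,"dz":0,"claw":50}
    - {"rx":0,"ry":0,"rz":0,"dx":0,"dy":0,"dz":0,"claw":50}

```text
clock: 12.68
eef_pos: [0.4791, -0.3213, 0.1208]
ee_rot: [-0.687, 0.168, -0.168, 0.687]
force: [0.2, 0.1, 0.2]
width: 0.0501
```

Run:
```python
from h import *
st(); rel([.4785,-.3245,.05],toolR(62)); print(bot.tip_reach)
snap("side","s8",(210,300,350,450),4); snap("top","t8",(440,250,560,350),6)
s=bot.state();p=s["eef_pos"];RR=R.from_quat(s["ee_rot"]).as_matrix()
for w in (-.025,.025): print(proj("side",p+RR@[w,.014,0]),proj("top",p+RR@[w,.014,0]))
```

```text
t 12.675 p [ 0.4791 -0.3213  0.1208] F [0.2221 0.1205 0.2376] M [-0.0012 -0.0685 -0.0028] w 0.05009310935167941
q [ 1.1141  0.6195 -0.8466  1.7991  0.5511  0.9782 -0.4403]
[[ 0.8873 -0.0006  0.4612]
 [-0.4612  0.0009  0.8873]
 [-0.0009 -1.      0.0005]]
shift mm in present tool axes [ 1.1 70.8 -3.2] norm 70.9
turn deg in tool axes [-0.03  0.54 -0.05]
0.014
(np.float64(247.8631901291574), np.float64(360.7560259362058)) (np.float64(499.4567903689541), np.float64(318.76596969814665))
(np.float64(284.57548796511344), np.float64(371.7359313275543)) (np.float64(512.3083090677471), np.float64(291.0860961115747))
```

View pics/s8.png

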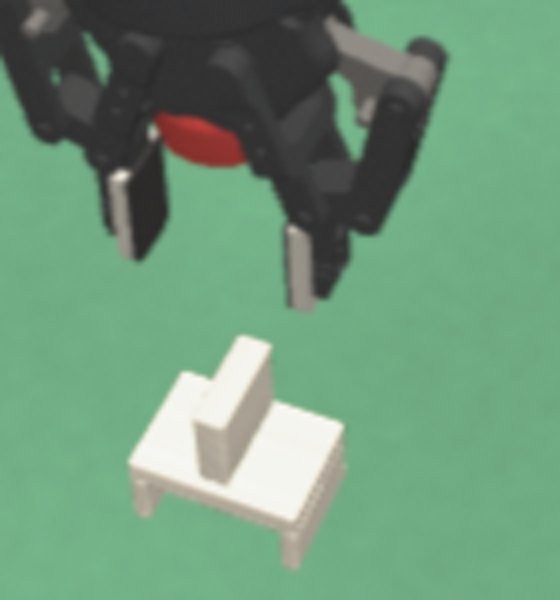

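View pics/t8.png

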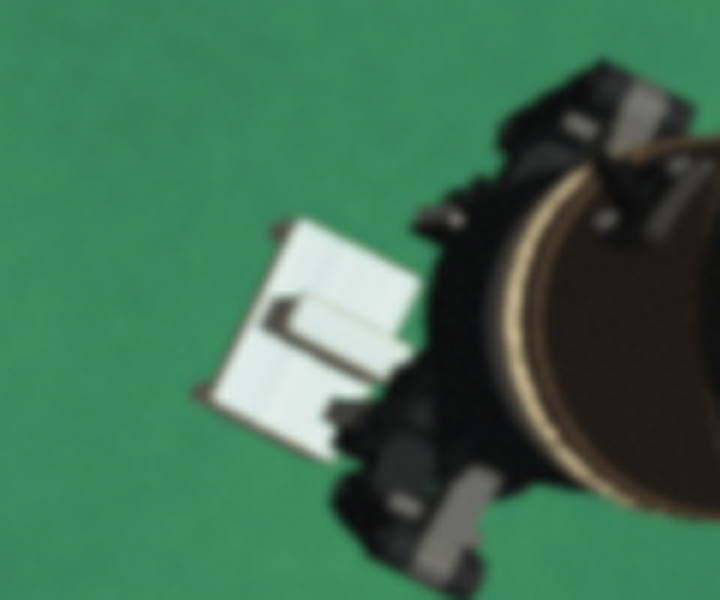

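Request:
move_arm:
  newtons: 40
  plan:
    - {"rx":0,"ry":0.5,"rz":0,"dx":1,"dy":15,"dz":-3,"claw":50}
    - {"rx":0,"ry":0,"rz":0,"dx":0,"dy":20,"dz":0,"claw":50}
    - {"rx":0,"ry":0,"rz":0,"dx":0,"dy":20,"dz":0,"claw":50}
    - {"rx":0,"ry":0,"rz":0,"dx":0,"dy":16,"dz":0,"claw":50}
    - {"rx":0,"ry":0,"rz":0,"dx":0,"dy":0,"dz":0,"claw":50}
    - {"rx":0,"ry":0,"rz":0,"dx":0,"dy":0,"dz":0,"claw":30}

```text
clock: 13.52
eef_pos: [0.4785, -0.3246, 0.0498]
ee_rot: [0.686, -0.171, 0.171, -0.686]
force: [0.4, -0.5, -0.1]
width: 0.0332
```

Run:
```python
from h import *
st(); rel([.4785,-.3245,.05],toolR(62)); 
snap("side","s9",(210,300,350,450),4)
```

```text
t 13.525 p [ 0.4785 -0.3246  0.0498] F [ 0.4422 -0.4758 -0.0752] M [ 0.0291 -0.0094 -0.0297] w 0.03316086403364307
q [ 1.0654  0.7074 -0.7731  1.8414  0.6415  0.8618 -0.5145]
[[ 0.8828 -0.0004  0.4698]
 [-0.4698 -0.0003  0.8828]
 [-0.0003 -1.     -0.0004]]
shift mm in present tool axes [-0.  -0.2  0.1] norm 0.2
turn deg in tool axes [ 0.03 -0.02 -0.01]
```

View pics/s9.png

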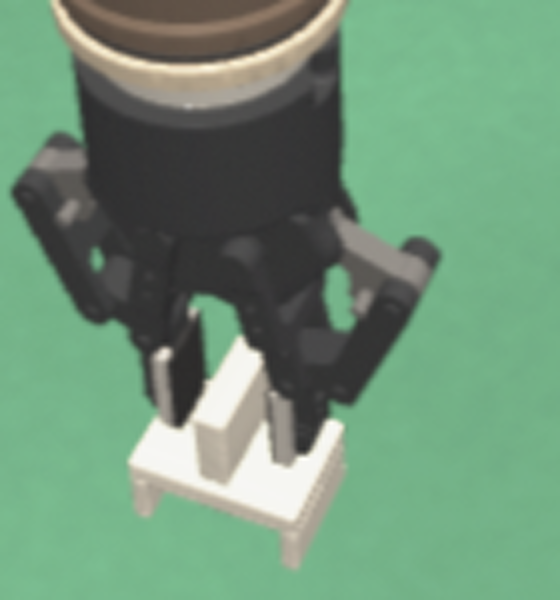

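Request:
move_arm:
  newtons: 50
  plan:
    - {"rx":0,"ry":0,"rz":0,"dx":0,"dy":0,"dz":0,"claw":5}
    - {"rx":0,"ry":0,"rz":0,"dx":0,"dy":0,"dz":0,"claw":5}
    - {"rx":0,"ry":0,"rz":0,"dx":0,"dy":0,"dz":0,"claw":5}
    - {"rx":0,"ry":0,"rz":0,"dx":0,"dy":0,"dz":0,"claw":5}

```text
clock: 14.08
eef_pos: [0.4785, -0.325, 0.0503]
ee_rot: [0.686, -0.171, 0.171, -0.686]
force: [-0.7, -1.1, 6.6]
width: 0.0111
```

Run:
```python
from h import *
st()
snap("side","s10",(210,300,350,450),4)
```

```text
t 14.075 p [ 0.4785 -0.325   0.0503] F [-0.6775 -1.0719  6.6038] M [0.0422 0.1487 0.0053] w 0.011095789104899247
q [ 1.0658  0.7064 -0.7731  1.8413  0.6417  0.8619 -0.5147]
[[ 0.8825  0.      0.4702]
 [-0.4702 -0.0013  0.8825]
 [ 0.0006 -1.     -0.0011]]
```

View pics/s10.png

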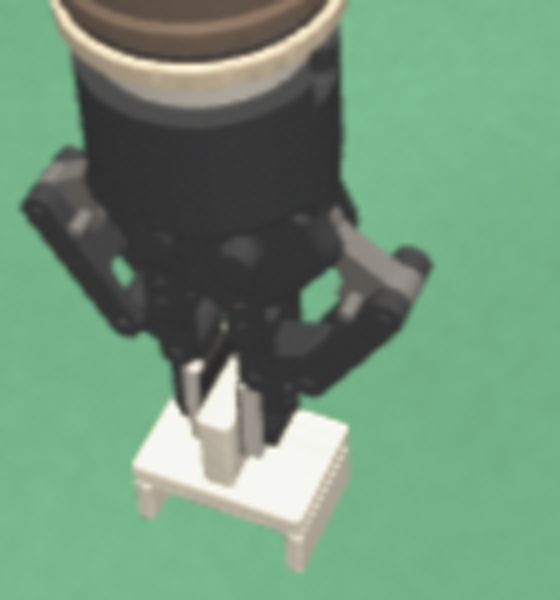

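Request:
move_arm:
  plan:
    - {"rx":0,"ry":0,"rz":0,"dx":0,"dy":-10,"dz":0,"claw":5}
    - {"rx":0,"ry":0,"rz":0,"dx":0,"dy":-30,"dz":0,"claw":5}
    - {"rx":0,"ry":0,"rz":0,"dx":0,"dy":-40,"dz":0,"claw":5}
    - {"rx":0,"ry":0,"rz":0,"dx":0,"dy":-40,"dz":0,"claw":5}
    - {"rx":0,"ry":0,"rz":0,"dx":0,"dy":-40,"dz":0,"claw":5}
    - {"rx":0,"ry":0,"rz":0,"dx":0,"dy":-30,"dz":0,"claw":5}
    - {"rx":0,"ry":-6.8,"rz":0,"dx":0,"dy":0,"dz":0,"claw":5}
    - {"rx":0,"ry":-7,"rz":0,"dx":0,"dy":0,"dz":0,"claw":5}
    - {"rx":0,"ry":-7,"rz":0,"dx":0,"dy":0,"dz":0,"claw":5}
    - {"rx":0,"ry":-6,"rz":0,"dx":0,"dy":0,"dz":0,"claw":5}
    - {"rx":0,"ry":0,"rz":0,"dx":0,"dy":0,"dz":0,"claw":5}

```text
clock: 15.5
eef_pos: [0.478, -0.3245, 0.2396]
ee_rot: [-0.707, 0.008, -0.007, 0.707]
force: [0.7, -0.1, -1.1]
width: 0.0114
```

Run:
```python
from h import *
st(); rel(MID+[0,0,.115],toolR(88.8))
snap("side","s11",(160,180,400,420),2.5)
```

```text
t 15.5 p [ 0.478  -0.3245  0.2396] F [ 0.7429 -0.0825 -1.1337] M [-0.0578 -0.006  -0.0097] w 0.011415576843634034
q [ 1.2429  0.5392 -1.0359  1.6732  0.4905  1.2165  0.0703]
[[ 0.9998 -0.0012  0.0223]
 [-0.0223  0.0002  0.9998]
 [-0.0012 -1.      0.0001]]
shift mm in present tool axes [ 31.9  39.7 505.9] norm 508.4
turn deg in tool axes [-0.01 -0.08 -0.07]
```

View pics/s11.png

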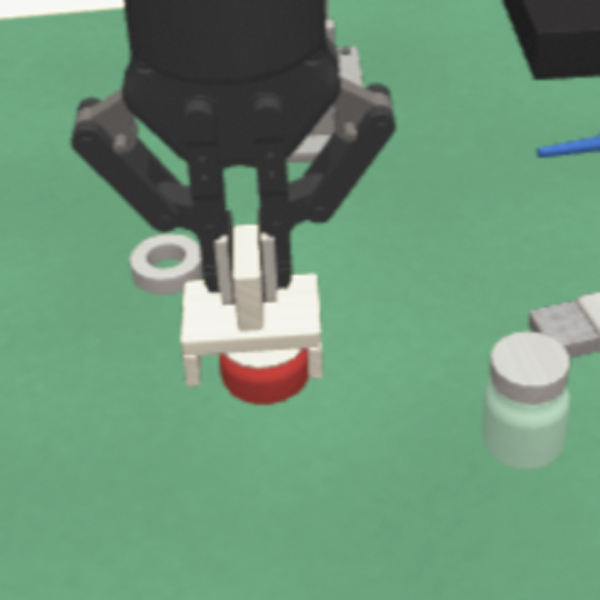

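Request:
move_arm:
  plan:
    - {"rx":0,"ry":0,"rz":0,"dx":3.2,"dy":0,"dz":45,"claw":5}
    - {"rx":0,"ry":0,"rz":0,"dx":3.2,"dy":0,"dz":51,"claw":5}
    - {"rx":0,"ry":0,"rz":0,"dx":3.2,"dy":0,"dz":51,"claw":5}
    - {"rx":0,"ry":0,"rz":0,"dx":3.2,"dy":0,"dz":51,"claw":5}
    - {"rx":0,"ry":0,"rz":0,"dx":3.2,"dy":0,"dz":51,"claw":5}
    - {"rx":0,"ry":0,"rz":0,"dx":3.2,"dy":0,"dz":51,"claw":5}
    - {"rx":0,"ry":0,"rz":0,"dx":3.2,"dy":0,"dz":51,"claw":5}
    - {"rx":0,"ry":0,"rz":0,"dx":3.2,"dy":0,"dz":51,"claw":5}
    - {"rx":0,"ry":0,"rz":0,"dx":3.2,"dy":0,"dz":51,"claw":5}
    - {"rx":0,"ry":0,"rz":0,"dx":3.2,"dy":0,"dz":45,"claw":5}
    - {"rx":0,"ry":0,"rz":0,"dx":0,"dy":0,"dz":8,"claw":5}
    - {"rx":0,"ry":0,"rz":0,"dx":0,"dy":0,"dz":0,"claw":5}

```text
clock: 17.05
eef_pos: [0.521, 0.1807, 0.2393]
ee_rot: [0.707, -0.008, 0.007, -0.707]
force: [0.7, -1.4, -0.8]
width: 0.0108
```

Run:
```python
from h import *
st(); rel(MID+[0,0,.115],toolR(88.8))
snap("side","s12",(210,60,350,240),3.3)
```

```text
t 17.05 p [0.521  0.1807 0.2393] F [ 0.7031 -1.4325 -0.7829] M [-0.0615 -0.0073 -0.0006] w 0.010834641580058257
q [ 0.358   0.5003 -1.0655  1.735   0.4689  1.1905 -0.8585]
[[ 0.9998 -0.0012  0.0217]
 [-0.0217 -0.0008  0.9998]
 [-0.0011 -1.     -0.0008]]
shift mm in present tool axes [ 0.2 39.3 -0.2] norm 39.3
turn deg in tool axes [ 0.05 -0.04 -0.07]
```

View pics/s12.png

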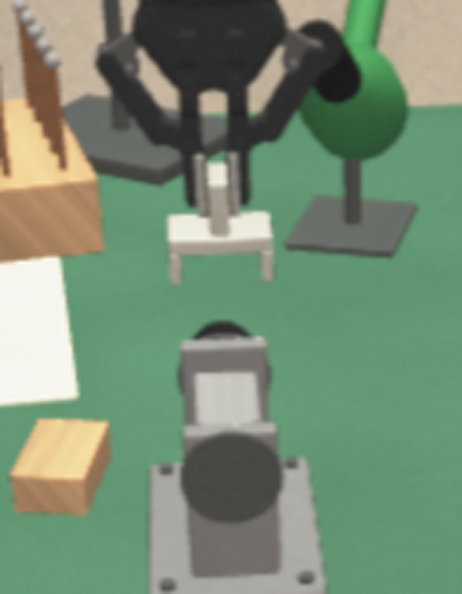

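Request:
move_arm:
  plan:
    - {"rx":0,"ry":0,"rz":0,"dx":0.2,"dy":26,"dz":0,"claw":5}
    - {"rx":0,"ry":0,"rz":0,"dx":0,"dy":26,"dz":0,"claw":5}
    - {"rx":0,"ry":0,"rz":0,"dx":0,"dy":22,"dz":0,"claw":5}
    - {"rx":0,"ry":0,"rz":0,"dx":0,"dy":0,"dz":0,"claw":5}
    - {"rx":0,"ry":0,"rz":0,"dx":0,"dy":6,"dz":0,"claw":5}
    - {"rx":0,"ry":0,"rz":0,"dx":0,"dy":6,"dz":0,"claw":5}
    - {"rx":0,"ry":0,"rz":0,"dx":0,"dy":6,"dz":0,"claw":5}
    - {"rx":0,"ry":0,"rz":0,"dx":0,"dy":6,"dz":0,"claw":5}
    - {"rx":0,"ry":0,"rz":0,"dx":0,"dy":4,"dz":0,"claw":5}
    - {"rx":0,"ry":0,"rz":0,"dx":0,"dy":0,"dz":0,"claw":5}

```text
clock: 18.35
eef_pos: [0.5211, 0.1805, 0.137]
ee_rot: [0.707, -0.008, 0.007, -0.707]
force: [0.2, 0.0, -1.6]
width: 0.011
```

Run:
```python
from h import *
st(); rel(MID+[0,0,.0433],toolR(88.8))
snap("side","s13",(230,130,330,230),5.5)
```

```text
t 18.35 p [0.5211 0.1805 0.137 ] F [ 0.1669  0.0442 -1.6313] M [ 0.0248  0.0073 -0.0194] w 0.01100368595844755
q [ 0.2884  0.6092 -0.9775  1.8429  0.592   1.0152 -0.9574]
[[ 0.9998 -0.0015  0.0215]
 [-0.0215 -0.0005  0.9998]
 [-0.0015 -1.     -0.0005]]
shift mm in present tool axes [-0.   8.7  0. ] norm 8.7
turn deg in tool axes [ 0.03 -0.03 -0.09]
```

View pics/s13.png

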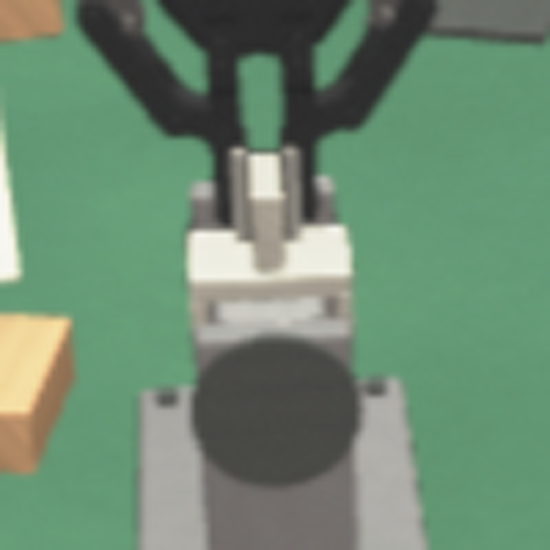

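No contact so far; the skirts are straddling the bar. I'll lower it in small steps until force shows.

Request:
move_arm:
  plan:
    - {"rx":0,"ry":0,"rz":0,"dx":0,"dy":3,"dz":0,"claw":5}
    - {"rx":0,"ry":0,"rz":0,"dx":0,"dy":3,"dz":0,"claw":5}
    - {"rx":0,"ry":0,"rz":0,"dx":0,"dy":1.5,"dz":0,"claw":5}
    - {"rx":0,"ry":0,"rz":0,"dx":0,"dy":0,"dz":0,"claw":5}

```text
clock: 18.9
eef_pos: [0.5213, 0.1804, 0.1297]
ee_rot: [0.707, -0.008, 0.007, -0.707]
force: [-0.1, 0.4, -1.7]
width: 0.0109
```

Run:
```python
from h import *
st()
```

```text
t 18.9 p [0.5213 0.1804 0.1297] F [-0.1479  0.4325 -1.6987] M [-0.0279 -0.0943  0.0045] w 0.010864739814279175
q [ 0.2827  0.6176 -0.9698  1.8491  0.6021  1.0027 -0.9653]
[[ 0.9998 -0.0011  0.0216]
 [-0.0216 -0.0004  0.9998]
 [-0.0011 -1.     -0.0005]]
```

Request:
move_arm:
  plan:
    - {"rx":0,"ry":0,"rz":0,"dx":0,"dy":1,"dz":0,"claw":5}
    - {"rx":0,"ry":0,"rz":0,"dx":0,"dy":1,"dz":0,"claw":5}
    - {"rx":0,"ry":0,"rz":0,"dx":0,"dy":0.5,"dz":0,"claw":5}
    - {"rx":0,"ry":0,"rz":0,"dx":0,"dy":0,"dz":0,"claw":5}

```text
clock: 19.4
eef_pos: [0.5216, 0.1806, 0.1286]
ee_rot: [0.707, -0.008, 0.008, -0.707]
force: [-3.2, -2.4, 10.8]
width: 0.011
```

Run:
```python
from h import *
st()
```

```text
t 19.4 p [0.5216 0.1806 0.1286] F [-3.2413 -2.3537 10.8022] M [-0.5085  0.8207  0.0131] w 0.011011568413882875
q [ 0.281   0.6189 -0.9683  1.8501  0.605   1.0004 -0.968 ]
[[ 0.9998  0.0001  0.0219]
 [-0.0219 -0.001   0.9998]
 [ 0.0001 -1.     -0.001 ]]
```

Request:
move_arm:
  plan:
    - {"rx":0,"ry":0,"rz":0,"dx":0,"dy":1,"dz":0,"claw":5}
    - {"rx":0,"ry":0,"rz":0,"dx":0,"dy":1,"dz":0,"claw":5}
    - {"rx":0,"ry":0,"rz":0,"dx":0,"dy":0,"dz":0,"claw":5}
    - {"rx":0,"ry":0,"rz":0,"dx":0,"dy":0,"dz":0,"claw":5}

```text
clock: 19.9
eef_pos: [0.5217, 0.1806, 0.1283]
ee_rot: [0.708, -0.007, 0.008, -0.706]
force: [-7.7, -5.9, 28.4]
width: 0.011
```

Run:
```python
from h import *
st()
snap("side","s14",(230,130,330,230),5.5)
```

```text
t 19.9 p [0.5217 0.1806 0.1283] F [-7.7108 -5.9106 28.3962] M [-1.2425  2.2494  0.0434] w 0.011012807812743343
q [ 0.2797  0.6188 -0.9677  1.8506  0.6068  1.     -0.9702]
[[ 0.9998  0.0011  0.0221]
 [-0.0221 -0.0021  0.9998]
 [ 0.0012 -1.     -0.0021]]
```

View pics/s14.png

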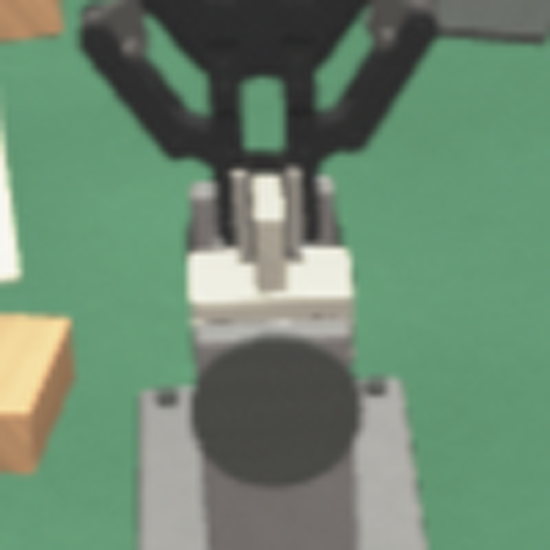

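Request:
move_arm:
  plan:
    - {"rx":0,"ry":0,"rz":0,"dx":0,"dy":-1.5,"dz":0,"claw":5}
    - {"rx":0,"ry":0,"rz":0,"dx":0,"dy":-1.5,"dz":0,"claw":5}
    - {"rx":0,"ry":0,"rz":0,"dx":0,"dy":0,"dz":0,"claw":20}
    - {"rx":0,"ry":0,"rz":0,"dx":0,"dy":0,"dz":0,"claw":40}
    - {"rx":0,"ry":0,"rz":0,"dx":0,"dy":0,"dz":0,"claw":40}
    - {"rx":0,"ry":0,"rz":0,"dx":0,"dy":0,"dz":0,"claw":40}
    - {"rx":0,"ry":0,"rz":0,"dx":0,"dy":-10,"dz":0,"claw":40}
    - {"rx":0,"ry":0,"rz":0,"dx":0,"dy":-20,"dz":0,"claw":40}
    - {"rx":0,"ry":0,"rz":0,"dx":0,"dy":-40,"dz":0,"claw":40}
    - {"rx":0,"ry":0,"rz":0,"dx":0,"dy":-40,"dz":0,"claw":40}
    - {"rx":0,"ry":0,"rz":0,"dx":0,"dy":-30,"dz":0,"claw":40}

```text
clock: 21.32
eef_pos: [0.5216, 0.1812, 0.2718]
ee_rot: [-0.707, 0.007, -0.008, 0.707]
force: [0.1, -0.5, -0.5]
width: 0.0399
```

Request:
move_arm:
  plan:
    - {"rx":0,"ry":0,"rz":0,"dx":0,"dy":0,"dz":-50,"claw":40}
    - {"rx":0,"ry":0,"rz":0,"dx":0,"dy":0,"dz":-50,"claw":40}
    - {"rx":0,"ry":0,"rz":0,"dx":0,"dy":0,"dz":-50,"claw":40}
    - {"rx":0,"ry":0,"rz":0,"dx":0,"dy":0,"dz":-50,"claw":40}
    - {"rx":0,"ry":0,"rz":0,"dx":0,"dy":0,"dz":-50,"claw":40}
    - {"rx":0,"ry":0,"rz":0,"dx":0,"dy":0,"dz":-50,"claw":40}
    - {"rx":0,"ry":0,"rz":0,"dx":-40,"dy":0,"dz":-40,"claw":40}
    - {"rx":0,"ry":0,"rz":0,"dx":-40,"dy":0,"dz":-40,"claw":40}
    - {"rx":0,"ry":0,"rz":0,"dx":-40,"dy":0,"dz":-40,"claw":40}
    - {"rx":0,"ry":0,"rz":0,"dx":0,"dy":0,"dz":0,"claw":40}

```text
clock: 22.58
eef_pos: [0.3889, -0.2411, 0.2693]
ee_rot: [0.708, -0.012, 0.01, -0.706]
force: [0.7, 0.3, 1.2]
width: 0.0398
```

Run:
```python
from h import *
st()
snap("side","s15f");snap("top","t15f")
s=cv2.imread("pics/s15f.png");t=cv2.imread("pics/t15f.png")
cv2.imwrite("pics/s15.png",cv2.resize(s[150:230,240:330],None,fx=7,fy=7,interpolation=2))
cv2.imwrite("pics/t15.png",cv2.resize(t[250:320,140:260],None,fx=6,fy=6,interpolation=2))
```

```text
t 22.575 p [ 0.3889 -0.2411  0.2693] F [0.6895 0.2977 1.2012] M [ 0.0174  0.0063 -0.0085] w 0.039837977441053427
q [ 1.4576  0.2868 -1.1822  1.8972  0.2945  1.1516  0.1356]
[[ 0.9995 -0.0028  0.0313]
 [-0.0313 -0.0028  0.9995]
 [-0.0027 -1.     -0.0029]]
```

View pics/s15.png

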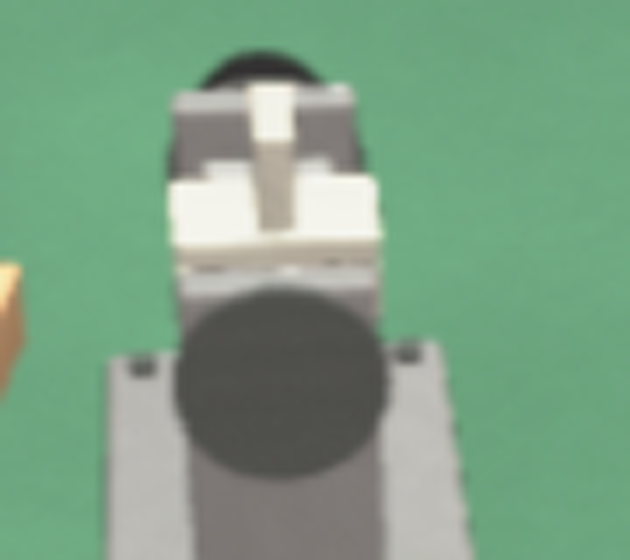

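View pics/t15.png

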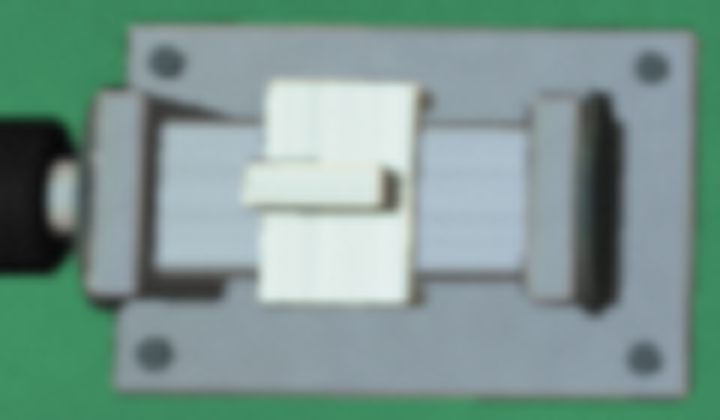

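View pics/t15f.png

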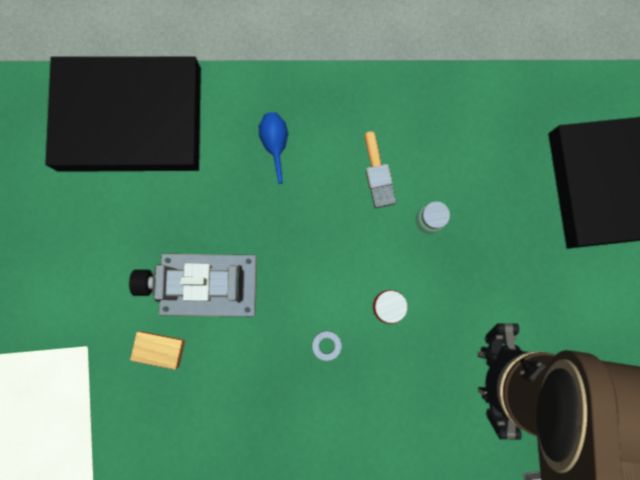

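Run:
```python
from h import *
c=lambda p,k,x0,y0:((p[0]+.5)/k-.5+x0,(p[1]+.5)/k-.5+y0)
T=[(268,80),(418,85),(410,304),(258,300)];S=[(376,177),(381,238),(172,246),(170,182)]
P=[]
for t,s in zip(T,S):
  p,e=tri(c(s,7,240,150),c(t,6,140,250)); P.append(p-MID); print(p-MID,e)
P=np.array(P); print(P.mean(0)); d=P[0]+P[1]-P[2]-P[3]; print("tilt",np.degrees(np.arctan2(d[2],d[0])),"yaw",np.degrees(np.arctan2(d[1],d[0])))
```

```text
[0.0322 0.0206 0.0171] 0.0014692765495762088
[ 0.0304 -0.0202  0.0181] 0.0015344639094975626
[-0.0294 -0.019   0.0187] 0.00016334134426846728
[-0.0283  0.0218  0.0186] 0.0006464170077144224
[0.0012 0.0008 0.0181]
tilt -0.9468475928337374 yaw -1.139322671589562
```

```bash
python3 -c "
from h import *
print(bot.job_done()); st()"
```

```text
the job is handed in; nothing more can be done
None
the job is handed in; nothing more can be done
```

I turned the spindle's flat upward, set the saddle on it and let go. The job was handed in at about 22.7 s of the 72 s. No verdict is reported.

**Turning the flat:** The edges in the top view put the flat about 72° from up, on the robot's side. I read its angle from the pictures instead of feeling for it. I gripped the knob and swung it 72° in one go. Afterwards the edges in both views put the flat within about 2° of level.

**Seating the saddle:** I lowered it over the middle of the bar until contact. The tool was then at 128.6 mm height, against 128.3 mm predicted for fully down. I pressed to about 28 N, with the tool at 128.3 mm, then released and backed away.

**Last checks after release:**

| Check | Measured | Limit |
|---|---|---|
| Offset across the bar | about 1 mm | 8 mm |
| Offset along the bar | about 1 mm | 20 mm |
| Tilt | about 1° | 8° |
| Yaw | within about 0.1° of square (to the measured spindle axis) | 11.5° (0.2 rad) |

The top picture showed no visible movement of the bystanders, though I did not measure their positions again. The gripper was clear of everything.

**One disagreement:** The cameras put the crown top about 3 mm lower than it should be, which would put its underside at about 8 mm against the 8 to 13.5 mm allowed. The contact height put the underside at 11 mm. I trusted the contact height, because the crown cannot sit lower than the flat and the camera estimate is only good to a few millimetres.

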